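# Unload a cast bracket from the open die

## Robot

A 6-joint arm with a two-finger parallel gripper is mounted at the origin on a cart in front of the work surface, level with it; the furniture and walls round the work are solid. World frame = base frame: x ahead of the robot, y to its left, z up, the work surface at z = 0. Lengths are in m, angles in degrees, forces in N, time in s.
With the tool pointing down it reaches from about 0.4 to 0.825 m from the base axis. Payload 7 kg.
Tool frame: the origin (TCP) lies at the very end of the fingers, on their centre line; the grasp point (between the pads) lies hold_point_z behind it (hold_point_z is the distance from the TCP to the grasp point, in m); z points along the fingers, y is the line along which they close (so a half turn about z gives the same grasp; the last joint's range is limited). The gripper opens to 88 mm and grips with 3 to 60 N. Pads are 19 mm wide; open, the fingers measure 130 mm over their backs; the gripper's body (78 mm by 193 mm) begins 47 mm behind the grasp point.
Start: joints at [-56.603, 20.546, 0.682, 0, -70.136, -16.507], TCP at [0.196, -0.646, 0.193] pointing down, gripper open.
Joint ranges: [-176.03, 176.03], [-82.01, 121.73], [-58.28, 71.71], [-173.87, 95.51], [-174.79, -0.11], [-173.66, 173.66]. Speed limits (degrees/s): [136.94, 136.94, 172.46, 180, 180, 180].

## Interface

Orientations are given as [roll, pitch, yaw] about the fixed x, y, z axes, in that order (R = Rz(yaw) Ry(pitch) Rx(roll)).
In Python, from plant import get_obs, snapshot, close_job, hold_point_z gives the robot as it stands.
- The arm moves only by the tool play_rows, never from a script. Its argument "commands" is a list that holds one entry, the list of rows, each a list of 7 numbers: the shift along the tool's x, y, z in cm, then the turn, a rotation vector about the tool's x, y, z in degrees, then the opening, from 0 (shut) to 1 (fully open). In form: [[[x, y, z, ax, ay, az, fingers], ...]]. A call has 1 to 20 rows; each row is the pose to reach, as a shift and turn from the pose commanded when the call began, along the tool's axes at that moment; what a row does not reach only later rows make up. A row lasts 1/12 s, in which the tool goes at most 41.7 mm and 7.16 degrees, less where a joint would pass 70% of its speed; a pose out of reach is approached as far as the arm can. A call with a gripper value outside its range is refused whole. The fingers move at their own pace and stop on an object; the grip force is fixed at half the most. Time passes only in rows, so rows that repeat a pose let the fingers close. It gives the time, the measured TCP pose, the force, the opening and the grip force at its end, in the units of the state.
- get_obs(): the state, without advancing time (a new reading comes with each control period).
- snapshot(name): name is "scene" or "top" or "wrist"; returns a dict with "frame" (480x640x3 uint8, red, green, blue), "camera_matrix" (3x3 intrinsics, pixels), "origin" and "attitude" of the camera in the world. Camera axes: x right, y down, z forward; pixel columns grow to the right and rows downward; lengths in m; the calibration is good to about 2 mm. A picture is of the moment at which its call begins. There is no depth.
- close_job(): hands the job in; it is judged then, once.
The state is a dict: "clock": time; "joint_pos": joint angles; "qvel": joint speeds; "tau": joint torques, N m; "tool_pos": TCP position; "orientation": TCP orientation; "force": force on the tool from outside, world axes, zero at the start; "moment": the same for the moment, N m; "opening": finger opening in m; "gripper_force": force on a finger pad.
Only numpy, scipy, OpenCV 4.12 (cv2) and the standard library are available. Lean on these libraries where they do the work, as an engineer would, in place of code of your own. Each camera call takes 0.05 s, during which the arm holds its last target. There are 200 camera calls.

## Task

A cast bracket still lies in the sloping open die, kept in by the swing bar. Swing the bar aside by its red knob, lift the bracket out of the pocket, and set it down (do not drop it) on its base in the grey tray, lengthwise along the tray. Leave the bar swung aside and the small things lying round about where they are.

Things in the scene. Friction and masses are not known exactly. Their poses are not given: they have to be found in the camera images.
- die: Dark steel die, fixed, on a grey stand, 150 x 128 mm in plan, left of the tray, its low front towards it. Origin on the worktop under the pocket; z up, +x from front to back. Its flat face slopes 30 degrees, rising to +x. In this frame: u = (0.866, 0, 0.5) uphill in the face, v = y, n = (-0.5, 0, 0.866) the face's normal. The face spans u -62 to 98, v -64 to 64 mm from the pocket's middle.
- pocket (a point): Middle of the pocket's mouth, in the plane of the sloping face, 64 mm above the worktop: u = v = n = 0. The pocket is 63 (u) x 47 (v) mm, 10 mm deep along n; the bracket has 3 mm play in it, so draw it out along n (not straight up) until it is clear.
- upper_half (a point): Middle of the front of the blue upper die half, which stands open, fixed, square to the face at its back: a plate over the whole width with a steel punch on its front; solid from u = 68 mm on, up to n = 126 mm (0.22 m above the worktop). It overhangs the pocket, so the gripper must come in from the front, leaning, about parallel to n. This point: u = 71, v = 0, n = 60 mm.
- bar (a joint): Swing bar in rad, turning in the face's plane. 0: it points along +v across the low end of the bracket's base and keeps it in. Grows, to a stop at 1.0, as the knob swings downhill: knob at u = -22 - 88 sin(q), v = -52 + 88 cos(q) mm. Clear of the bracket above 0.65. Stiff by friction (about 1.2 N at the knob), stays where it is left.
- bar_pivot (a point): Pivot of the swing bar on the die face, at u = -22, v = -52, n = 0 mm. The bar is steel, 12 mm wide, 3 to 8 mm above the face; the pivot's head is 18 mm across, its top 14 mm above the face.
- bar_knob (a point): On the axis of the bar's red knob, 30 mm above the face along n, 88 mm from the pivot. The knob is a post along n, 12 mm in diameter, from 8 to 38 mm above the face.
- casting: Cast bracket, loose, 0.1 to 0.2 kg. Origin: middle of its underside; z up, x along the base. Base 60 (x) x 44 (y) x 12 mm; on it a round-topped lug 14 mm thick in y, 30 mm wide in x about x = +6, z 12 to 41 mm: grasp this across y. At first it lies in the pocket, its z along n, x along u, against the low end (middle at u about -1.5 mm), underside 10 mm below the face.
- tray: Grey open tray, fixed, 160 (x, its length) x 126 (y) mm outside, walls 4 mm thick and 16 mm high. Origin at the middle of its underside; the inner floor is 4 mm above it.
- tape: roll of black tape lying flat, 63 mm across, 19 mm high; bystander
- brass_bush: brass bush standing, 26 mm across, 29 mm high; bystander
- blue_bolt: lying hex bolt with a blue cap on its head, 35 x 88 x 35 mm; bystander
- big_nut: hex nut lying flat, 30 x 35 x 15 mm; bystander
Things that resemble listed ones, but are neither listed nor needed, are in the scene too. Leave any green or purple look-alike of the casting alone.

How it is judged (in metres and radians):
On the way, in this order (a step that is already met when the one before it is completed fails the run):
1. the bar is swung clear of the bracket (beyond 0.65 rad) (value of joint bar above 0.65 rad and distance of casting from where it was at the start of the episode below 0.01 m), for 0.2 s.
2. the bracket is lifted out, held by the fingers clear of the die (distance between casting and pocket above 0.06 m and contact force between casting and die below 0.01 N and contact force between the fingers and casting above 1 N), for 0.2 s.
At the end, for the whole second after the job is handed in: The bracket stands at rest on its base (within 0.08 rad of upright) on the tray's floor, its middle within 55 mm along and 45 mm across of the tray's middle, its length along the tray's to within 0.3 rad (either way round); the bar is still swung aside (above 0.6 rad) (x of casting in the frame of tray between -0.055 and 0.055 m and y of casting in the frame of tray between -0.045 and 0.045 m and z of casting in the frame of tray between 0.001 and 0.008 m and angle between casting's own z axis and vertical below 0.08 rad and angle between the x axis of casting and the x axis of tray, either way round below 0.3 rad and linear speed of casting below 0.02 m/s and angular speed of casting below 0.2 rad/s and value of joint bar above 0.6 rad); the robot touches nothing.
It fails at once if the bracket is dropped (falls free faster than 0.6 m/s) (contact force between the fingers and casting below 0.05 N and linear speed of casting above 0.6 m/s).
It fails at once if a bystander is pushed more than 25 mm (distance of any of tape, brass_bush, blue_bolt, big_nut from where it was at the start of the episode above 0.025 m).
It also fails if it takes over 48 s, if anything falls off the work surface, if the arm or the gripper's body presses on something with over 40 N, if the wrist force passes 120 N, or if a joint passes its speed limit or range.

## Working session

There is one attempt and no reset: what is moved stays moved. The work goes in short steps, Python scripts to look and compute and a tool call to move; the robot and the scene stay as the last step left them, time stands still between calls to the robot, and variables do not carry over. Pictures are saved under pics/ and viewed, at most 10 in all, crops included, and the job is handed in when it is done.

Besides the shell and the picture viewer there is one more tool, called after ">>>" as a command line: name --argument value ..., lists and objects as JSON in quotes. play_rows: Moves the arm, as the interface text tells. Its arguments: {"type":"object","properties":{"commands":{"type":"array","items":{"type":"array","items":{"type":"array","items":{"type":"number"}}}}},"required":["commands"]}

```bash
mkdir -p pics; ls; python3 - <<'E'
from plant import *
import cv2,pickle
import plant
print(hold_point_z if not callable(hold_point_z) else hold_point_z())
print(get_obs())
d={}
for n in("scene","top","wrist"):
    s=snapshot(n);d[n]=s;cv2.imwrite(f"pics/{n}0.png",s["frame"][:,:,::-1]);print(n,s["camera_matrix"],s["origin"],s["attitude"])
pickle.dump(d,open("s0.pkl","wb"))
E
```

```text
pics
0.0188
{'clock': 0.0, 'joint_pos': array([-5.66014146e+01,  2.05899981e+01,  6.31985214e-01, -2.19047418e-02,
       -7.01367771e+01, -1.65064297e+01]), 'qvel': array([-0.05462819, -0.02443323,  0.08651757, -0.03791296,  0.01230064,
       -0.01216698]), 'tau': array([ 1.61805350e-03, -5.82719851e+01,  2.93057960e+01,  6.99688330e+00,
        6.78254830e-03, -1.68765077e-04]), 'tool_pos': array([ 0.19593639, -0.64533602,  0.19211977]), 'orientation': array([ 1.79903265e+02, -7.19171278e-03, -1.63115298e+02]), 'force': array([-0.3404029 , -0.23697539, -0.14241593]), 'moment': array([ 0.01630015, -0.04720137,  0.0156002 ]), 'gripper_force': 0.0, 'opening': 0.08747720120206083}
scene [[445.41236622   0.         321.78411169]
 [  0.         445.41236622 232.51879967]
 [  0.           0.           1.        ]] [-0.37619856  0.86988731  0.98423896] [-128.95439735    1.23721199 -131.45154712]
top [[561.06819401   0.         328.6203704 ]
 [  0.         561.06819401 246.40867004]
 [  0.           0.           1.        ]] [0.22151502 0.15811882 1.87365822] [-172.08718113   -0.38225664  -89.3254487 ]
wrist [[373.13215061   0.         316.03430277]
 [  0.         373.13215061 239.33190963]
 [  0.           0.           1.        ]] [ 0.12017652 -0.66991304  0.38359811] [ 1.62847077e+02 -6.31701221e-02  1.06875240e+02]
```

View pics/scene0.png

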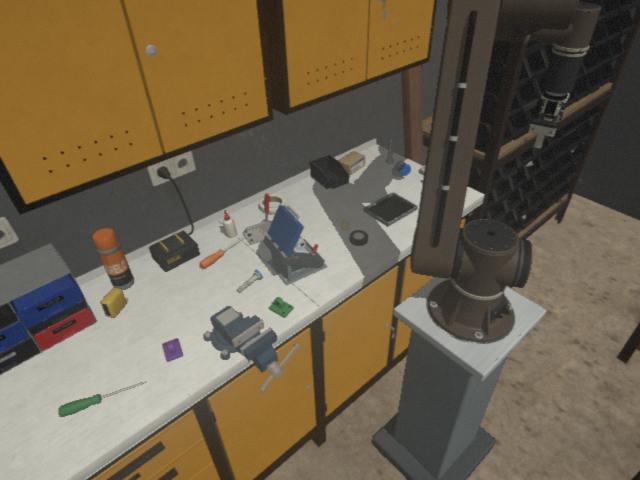

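View pics/top0.png

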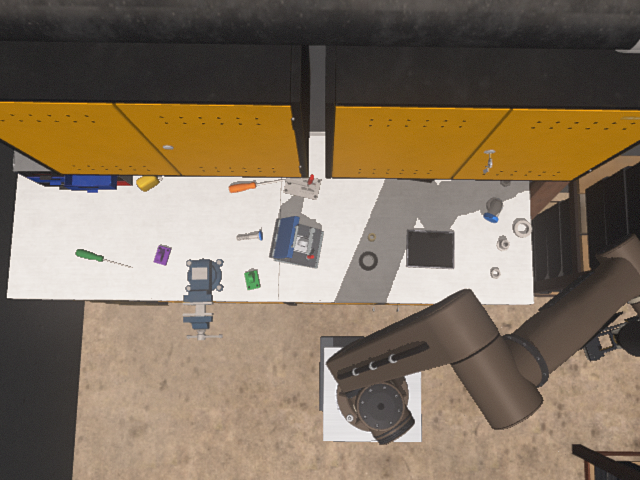

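The scene view shows the die at (290,245) with the blue upper half. In the top view the die is at (297,242), the red knob at (310,257) and the tray at (430,248). The tape is at (368,261), the brass bush at (372,237), the bolt at (250,235) and a nut near (495,272). The look-alikes are green at (252,279) and purple at (162,254). The bracket meant is the grey one in the die, near (304,240). I'll enlarge that.

```bash
cat > h.py <<'E'
import numpy as np,cv2
from scipy.spatial.transform import Rotation as R
def ray(s,px):
    K=s["camera_matrix"];d=np.linalg.inv(K)@[px[0],px[1],1.]
    return np.array(s["origin"]),R.from_euler("xyz",s["attitude"],degrees=True).as_matrix()@d
def onz(s,px,z):
    o,d=ray(s,px);return o+d*(z-o[2])/d[2]
def tri(a,pa,b,pb):
    o1,d1=ray(a,pa);o2,d2=ray(b,pb)
    t=np.linalg.lstsq(np.c_[d1,-d2],o2-o1,rcond=None)[0]
    p,q=o1+t[0]*d1,o2+t[1]*d2
    return (p+q)/2,np.linalg.norm(p-q)
def proj(s,p):
    c=R.from_euler("xyz",s["attitude"],degrees=True).as_matrix().T@(np.array(p)-s["origin"])
    c=s["camera_matrix"]@c;return c[:2]/c[2]
def blobs(s,mask,amin=3):
    n,l,st,c=cv2.connectedComponentsWithStats(mask.astype(np.uint8))
    return [(c[i].round(1).tolist(),int(st[i,4])) for i in range(1,n) if st[i,4]>=amin]
E
python3 - <<'E'
import pickle;from h import *
d=pickle.load(open("s0.pkl","rb"))
t,sc=d["top"],d["scene"]
for n,p,z in(("base",(380,407),0.3),("tray",(430,248),.01),("die",(297,242),.08),("tape",(368,261),.02),("bush",(372,237),.029),("bolt",(250,235),.02)):print(n,onz(t,p,z).round(3))
for s in (t,sc):
    f=s["frame"].astype(int);m=(f[:,:,0]>130)&(f[:,:,1]<70)&(f[:,:,2]<80);print(blobs(s,m))
f=t["frame"]
a=cv2.resize(f[205:275,260:335],(750,700)[:2],interpolation=cv2.INTER_CUBIC)
a=cv2.resize(f[205:272,262:332],None,fx=8,fy=8,interpolation=cv2.INTER_CUBIC)
cv2.imwrite("pics/c1.png",a[:,:,::-1])
# tray: dark region
g=f.max(2)<75
print([b for b in blobs(t,g&(np.indices(g.shape)[0]<275)&(np.indices(g.shape)[0]>215),200)])
m=np.zeros(g.shape,np.uint8);m[222:275,398:462]=g[222:275,398:462]
c=max(cv2.findContours(m,0,2)[0],key=cv2.contourArea);r=cv2.minAreaRect(c);print(r)
P=[onz(t,p,.016) for p in cv2.boxPoints(r)];print(np.round(P,3))
E
```

```text
base [0.    0.005 0.3  ]
tray [ 0.48  -0.192  0.01 ]
die [0.484 0.251 0.08 ]
tape [0.432 0.017 0.02 ]
bush [0.511 0.005 0.029]
bolt [0.514 0.412 0.02 ]
[([310.7, 178.8], 21), ([121.8, 183.0], 32), ([310.0, 256.0], 7)]
[([267.0, 195.3], 3), ([226.3, 214.7], 3), ([226.8, 217.6], 8), ([314.3, 248.9], 9), ([76.2, 313.8], 19), ([57.4, 323.6], 12), ([40.4, 332.7], 11), ([68.7, 333.7], 50)]
[([5.0, 242.6], 637), ([579.3, 242.8], 5046), ([429.4, 248.5], 1422)]
((430.0133972167969, 248.62548828125), (45.18547821044922, 33.94264602661133), 2.045408248901367)
[[ 0.421 -0.112  0.016]
 [ 0.536 -0.117  0.016]
 [ 0.532 -0.269  0.016]
 [ 0.418 -0.263  0.016]]
```

View pics/c1.png

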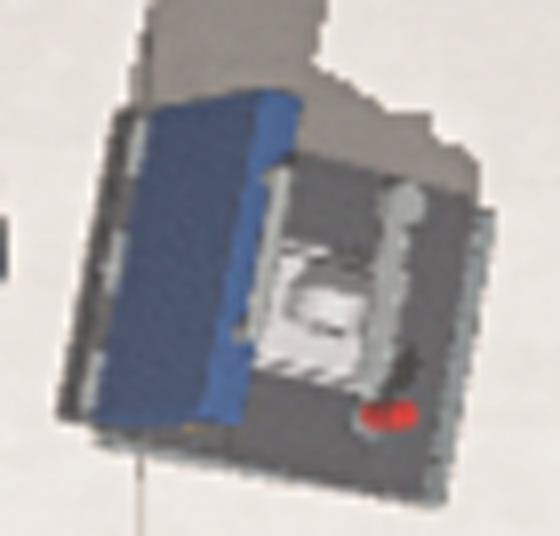

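```bash
cat >> h.py <<'E'
def dieframe(pA,lA,pB,lB):
    "yaw, origin from two world points and their die-frame coords"
    w=(pB-pA)[:2];l=(np.array(lB)-lA)[:2]
    a=np.arctan2(w[1],w[0])-np.arctan2(l[1],l[0])
    M=R.from_euler("z",a).as_matrix();o=((pA-M@lA)+(pB-M@lB))/2
    print("yaw",np.degrees(a),"org",o.round(4),"len",np.linalg.norm(w),np.linalg.norm(l));return M,o
c,s_=3**.5/2,.5
def uvn(u,v,n): return np.array([c*u-s_*n,v,.064+s_*u+c*n])
def toolR(M,lean=30):
    a=np.radians(lean);U=[np.cos(a),0,np.sin(a)];N=[-np.sin(a),0,np.cos(a)]
    return M@np.c_[-np.array(U),[0,1,0],-np.array(N)]
def rel(pos,ori,P,Rt):
    R0=R.from_euler("xyz",ori,degrees=True).as_matrix()
    return (R0.T@(np.array(P)-pos)*100).round(2),R.from_matrix(R0.T@Rt).as_rotvec(degrees=True).round(2)
E
python3 - <<'E'
import pickle;from h import *;from plant import *
d=pickle.load(open("s0.pkl","rb"));t=d["top"]
lp,lk=uvn(-.022,-.052,.014),uvn(-.022,.036,.038)
M,o=dieframe(onz(t,(312.5,230.4),lp[2]),lp,onz(t,(311,256.9),lk[2]),lk)
ob=get_obs()
print(o+M@uvn(-.03,0,.15))
for P,Rt in(((.5,-.2,.3),toolR(M,0)),(o+M@uvn(-.03,0,.15),toolR(M))):print(P,*rel(ob["tool_pos"],ob["orientation"],P,Rt))
E
```

```text
yaw 80.35280961609158 org [0.4778 0.2367 0.    ] len 0.08976088440230459 0.08881441324469806
[0.46084503 0.13715401 0.17890381]
(0.5, -0.2, 0.3) [-42.03  33.81 -10.73] [ 7.000e-02  3.000e-02 -6.347e+01]
[0.46084503 0.13715401 0.17890381] [-48.08  67.2    1.42] [-16.53 -26.81 -61.97]
```

>>> play_rows --commands '[[[-42, 34, -10.7, 0, 0, -63.5, 1], [-42, 34, -10.7, 0, 0, -63.5, 1], [-42, 34, -10.7, 0, 0, -63.5, 1], [-42, 34, -10.7, 0, 0, -63.5, 1], [-42, 34, -10.7, 0, 0, -63.5, 1], [-42, 34, -10.7, 0, 0, -63.5, 1], [-42, 34, -10.7, 0, 0, -63.5, 1], [-42, 34, -10.7, 0, 0, -63.5, 1], [-42, 34, -10.7, 0, 0, -63.5, 1], [-42, 34, -10.7, 0, 0, -63.5, 1], [-42, 34, -10.7, 0, 0, -63.5, 1], [-42, 34, -10.7, 0, 0, -63.5, 1], [-42, 34, -10.7, 0, 0, -63.5, 1], [-42, 34, -10.7, 0, 0, -63.5, 1]]]'

```text
clock: 1.32
tool_pos: [0.5021, -0.1947, 0.301]
orientation: [-179.9, 0.0, -99.4]
force: [0.5, -0.3, -0.0]
opening: 0.0872
gripper_force: 0.0
```

```bash
python3 - <<'E'
import pickle;from h import *;from plant import *
M=R.from_euler("z",80.35,degrees=True).as_matrix();o=np.array([.4778,.2367,0])
ob=get_obs();print(ob["clock"],ob["tool_pos"],ob["orientation"],ob["joint_pos"])
print(*rel(ob["tool_pos"],ob["orientation"],o+M@uvn(-.03,0,.15),toolR(M)))
E
```

```text
1.3167 [ 0.50205101 -0.19469612  0.30103325] [-1.79889671e+02  3.06902861e-02 -9.94230059e+01] [-3.40690707e-01  4.46448718e+00 -6.22079351e+00 -1.31220663e-02
 -7.92009293e+01 -9.07989889e+00]
[-32.06   9.52  12.21] [ -0.05 -29.97   0.25]
```

>>> play_rows --commands '[[[-32, 9.5, 12.2, 0, -30, 0.2, 1], [-32, 9.5, 12.2, 0, -30, 0.2, 1], [-32, 9.5, 12.2, 0, -30, 0.2, 1], [-32, 9.5, 12.2, 0, -30, 0.2, 1], [-32, 9.5, 12.2, 0, -30, 0.2, 1], [-32, 9.5, 12.2, 0, -30, 0.2, 1], [-32, 9.5, 12.2, 0, -30, 0.2, 1], [-32, 9.5, 12.2, 0, -30, 0.2, 1], [-32, 9.5, 12.2, 0, -30, 0.2, 1], [-32, 9.5, 12.2, 0, -30, 0.2, 1], [-32, 9.5, 12.2, 0, -30, 0.2, 1], [-32, 9.5, 12.2, 0, -30, 0.2, 1], [-32, 9.5, 12.2, 0, -30, 0.2, 1]]]'

```text
clock: 2.4
tool_pos: [0.4594, 0.1322, 0.1784]
orientation: [180.0, 30.0, -99.8]
force: [0.0, 0.0, -0.5]
opening: 0.0877
gripper_force: 0.0
```

```bash
python3 - <<'E'
import pickle;from h import *;from plant import *
ob=get_obs();print(ob["clock"],ob["tool_pos"],ob["orientation"],ob["joint_pos"].round(1))
w=snapshot("wrist");pickle.dump(w,open("w1.pkl","wb"));cv2.imwrite("pics/w1.png",w["frame"][:,:,::-1])
M=R.from_euler("z",80.35,degrees=True).as_matrix();o=np.array([.4778,.2367,0])
for n,p in(("pivot",(-.022,-.052,.014)),("knobtop",(-.022,.036,.038)),("pocket",(0,0,0)),("lug",(.0045,0,.031))):print(n,proj(w,o+M@uvn(*p)).round(1))
f=w["frame"].astype(int);m=(f[:,:,0]>110)&(f[:,:,1]<70)&(f[:,:,2]<80);print(blobs(w,m,10))
E
```

```text
2.4 [0.45942081 0.13217195 0.1783564 ] [179.98077084  29.99237283 -99.8477689 ] [ 12.7   0.5 -21.1 -32.1 -60.2  -8.3]
pivot [260.2 231.1]
knobtop [358.8 238.4]
pocket [316.8 248.7]
lug [316.8 264.5]
[([353.9, 230.7], 139), ([92.5, 282.2], 564)]
```

View pics/w1.png

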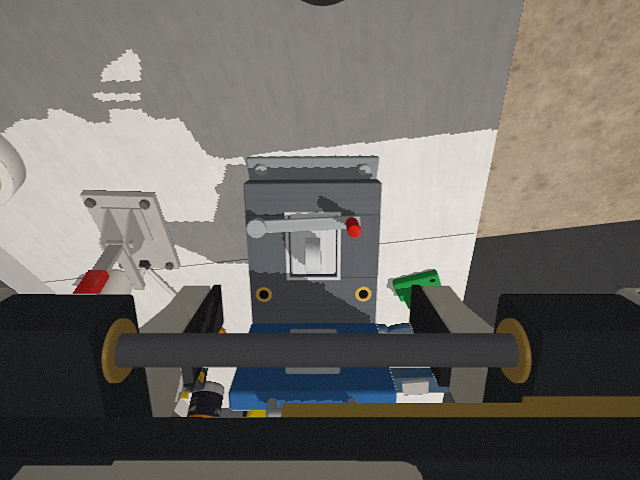

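The wrist view shows the die straight on: the pivot head is at (256,229), the knob near (353,228) and the bracket with its lug at (313,250). The green look-alike at (415,285) is outside the die. I'll enlarge this view to confirm and to pick exact points.

```bash
python3 - <<'E'
import pickle;from h import *
w=pickle.load(open("w1.pkl","rb"))
cv2.imwrite("pics/c2.png",cv2.resize(w["frame"][170:310,235:395],None,fx=5-1,fy=4,interpolation=cv2.INTER_CUBIC)[:,:,::-1])
E
```

```text
(no output)
```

View pics/c2.png

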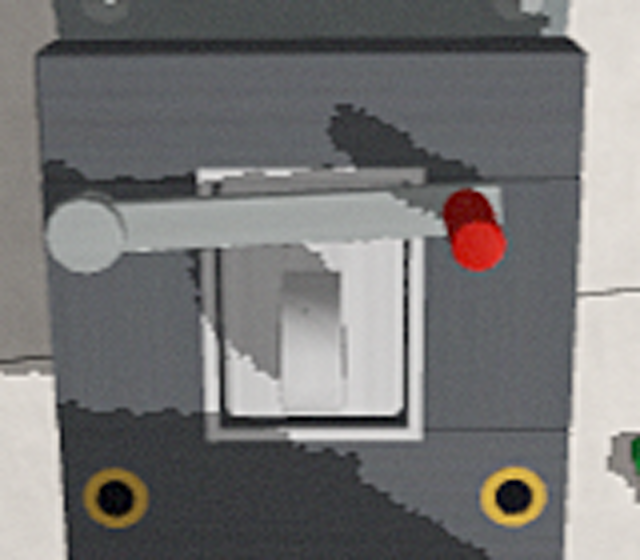

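The crop (4x, offset (235,170)) shows the pivot head at (256.3,229), the knob top at (354.5,231.3) and the face's front corners at (245.3,184) and (380.8,183.3). The grey bracket under the bar is the target.

```bash
python3 - <<'E'
import pickle;from h import *;from plant import *
from scipy.optimize import least_squares
w=pickle.load(open("w1.pkl","rb"));t=pickle.load(open("s0.pkl","rb"))["top"]
L=[(-.022,-.052,.014),(-.022,.036,.038),(-.062,-.064,0),(-.062,.064,0)]
I=[(256.25,229),(354.5,231.25),(245.25,184),(380.75,183.25)]
def fr(x):return R.from_euler("z",x[2]).as_matrix(),np.array([x[0],x[1],x[3]])
def res(x,pts):
    M,o=fr(x);return np.ravel([proj(w,o+M@uvn(*L[i]))-I[i] for i in pts])
for pts in((0,1),(0,1,2,3)):
  for fz in(1e-4,.003):
    r=least_squares(lambda x:np.r_[res(x,pts),x[3]/fz],[.478,.237,1.4,0],x_scale=[.01,.01,.1,.01]);x=r.x
    print(x[:2].round(4),np.degrees(x[2]).round(2),x[3].round(4),r.fun.round(1))
M,o=fr(x)
print("top px of pivot,knob:",proj(t,o+M@uvn(*L[0])),proj(t,o+M@uvn(*L[1])),"seen (312.5,230.4),(311,256.9)")
np.savez("die.npz",M=M,o=o)
# lug top centre estimate: pixel at casting lug (crop 311,~340)
for px in((247,0),):pass
for v in(-.007,.007):print("lug edge",v,[proj(w,o+M@uvn(-.0015+.006+du,v,n)).round(1).tolist() for du,n in((0,.031),(.015,.016),(-.015,.016))])
print("lug crop back edge (283..343,408)->",(235+283/4,170+408/4),(235+343/4,272))
E
```

```text
[0.4783 0.2301] 84.36 0.0 [ 0. -0. -0.  0.  0.]
[0.4782 0.23  ] 84.37 0.0001 [ 0. -0. -0.  0.  0.]
[0.4799 0.2328] 81.49 -0.0 [ 0.1  0.2  0.5  3.8 -2.4 -0.6  1.7 -2.5 -0.2]
[0.4809 0.2373] 81.34 -0.0053 [ 1.1 -0.5 -0.4  3.1 -1.  -0.4  0.3 -2.  -1.8]
top px of pivot,knob: [312.11561724 229.69333551] [311.10422344 255.8224217 ] seen (312.5,230.4),(311,256.9)
lug edge -0.007 [[305.7, 260.9], [306.7, 270.1], [305.8, 240.2]]
lug edge 0.007 [[321.1, 260.7], [321.3, 269.9], [320.8, 240.0]]
lug crop back edge (283..343,408)-> (305.75, 272.0) (320.75, 272)
```

```bash
cat > fit.py <<'E'
import pickle;from h import *
from scipy.optimize import least_squares
w=pickle.load(open("w1.pkl","rb"));t=pickle.load(open("s0.pkl","rb"))["top"]
def kn(q,n):return (-.022-.088*np.sin(q),-.052+.088*np.cos(q),n)
def fr(x):return R.from_euler("z",x[2]).as_matrix(),np.array([x[0],x[1],0])
def res(x):
    M,o=fr(x);q=x[3];P=lambda s,l,i:proj(s,o+M@uvn(*l))-i
    return np.r_[P(w,(-.022,-.052,.014),(256.25,229)),P(w,kn(q,.038),(354.5,231.25)),P(w,(-.062,-.064,0),(245.25,184)),P(w,(-.062,.064,0),(380.75,183.25)),
     P(t,(-.022,-.052,.014),(312.5,230.4)),P(t,kn(q,.038),(311,256.9)),q/.05]
r=least_squares(res,[.478,.237,1.4,0],x_scale=[.01,.01,.1,.1]);x=r.x
print(x[:2].round(4),np.degrees(x[2]),x[3],r.fun.round(1))
M,o=fr(x);np.savez("die.npz",M=M,o=o,q=x[3])
print("lug",[proj(w,o+M@uvn(.0045+du,v,n)).round(1).tolist() for v in(-.007,.007) for du,n in((.015,.002),(.015,.016))])
print("pocket",[proj(w,o+M@uvn(u,v,0)).round(1).tolist() for v in(-.0235,.0235) for u in(-.0315,.0315)])
E
python3 fit.py
```

```text
[0.4809 0.2345] 80.30819011115544 0.05358230874928162 [ 0.   0.8  0.5  0.6 -1.8 -0.1  1.8  0.3  0.7 -0.8  2.  -0.8  1.1]
lug [[306.2, 267.2], [305.9, 272.7], [320.5, 267.2], [320.7, 272.6]]
pocket [[288.3, 216.1], [289.8, 277.8], [338.0, 215.9], [337.1, 277.7]]
```

```bash
cat > where.py <<'E'
from h import *;from plant import *
D=np.load("die.npz");M,o=D["M"],D["o"]
ob=get_obs();l=M.T@(ob["tool_pos"]-o);d=l-[0,0,.064]
print(ob["clock"],"TCP uvn mm",np.round([1e3*(c*d[0]+s_*d[2]),1e3*d[1],1e3*(-s_*d[0]+c*d[2])],1),"rot to nominal",rel(ob["tool_pos"],ob["orientation"],o,toolR(M))[1],"qv",abs(ob["qvel"]).max().round(2),"F",ob["force"].round(1),"open",ob["opening"].round(4))
E
python3 where.py
```

```text
Traceback (most recent call last):
  File "where.py", line 4, in <module>
    print(ob["clock"],"TCP uvn mm",np.round([1e3*(c*d[0]+s_*d[2]),1e3*d[1],1e3*(-s_*d[0]+c*d[2])],1),"rot to nominal",rel(ob["tool_pos"],ob["orientation"],o,toolR(M))[1],"qv",abs(ob["qvel"]).max().round(2),"F",ob["force"].round(1),"open",ob["opening"].round(4))
                                                                                                                                                                                                                                              ^^^^^^^^^^^^^^^^^^^
AttributeError: 'float' object has no attribute 'round'
```

```bash
sed -i 's/ob\["opening"\].round(4)/round(ob["opening"],4)/' where.py; python3 where.py
```

```text
2.45 TCP uvn mm [-33.4   3.8 151.3] rot to nominal [-0.07 -0.   -0.16] qv 0.15 F [0.3 0.1 0.2] open 0.0879
```

>>> play_rows --commands '[[[-0.6, 3.2, 4, 0, 0, 0, 0.4], [-0.6, 3.2, 8, 0, 0, 0, 0.4], [-0.6, 3.2, 9.6, 0, 0, 0, 0.4], [-0.6, 3.2, 9.6, 0, 0, 0, 0.4], [-0.6, 3.2, 9.6, 0, 0, 0, 0.4]]]'

```text
clock: 2.87
tool_pos: [0.4363, 0.1902, 0.0975]
orientation: [179.8, 29.9, -99.9]
force: [-0.5, -0.9, 0.4]
opening: 0.0601
gripper_force: 0.0
```

```bash
python3 where.py; python3 - <<'E'
import pickle;from h import *;from plant import *
w=snapshot("wrist");pickle.dump(w,open("w2.pkl","wb"));cv2.imwrite("pics/w2.png",w["frame"][:,:,::-1])
D=np.load("die.npz");M,o=D["M"],D["o"]
print("knob top",proj(w,o+M@uvn(-.022-.088*.0535,.036,.038)),"bottom",proj(w,o+M@uvn(-.022-.088*.0535,.036,.008)))
f=w["frame"].astype(int);print(blobs(w,(f[:,:,0]>90)&(f[:,:,1]<60)&(f[:,:,2]<70),30))
E
```

```text
2.8667 TCP uvn mm [-27.7  36.4  54.6] rot to nominal [ 0.07 -0.08 -0.16] qv 1.76 F [-0.5 -0.9  0.4] open 0.0601
knob top [317.05318287 267.54353447] bottom [316.87263838 251.28134733]
[([315.7, 259.3], 492)]
```

View pics/w2.png

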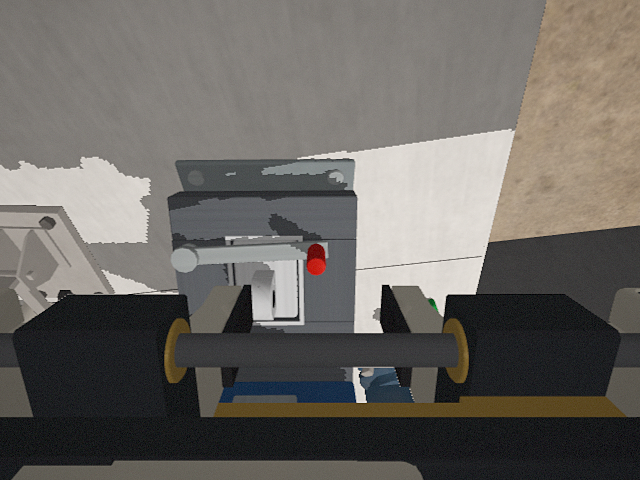

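The picture shows the red knob at (316,259), centred between the fingers and within 1 px of the prediction. I'll go down and grip it.

>>> play_rows --commands '[[[0, 0, 0, 0, 0, 0, 0.4], [0, 0, 2, 0, 0, 0, 0.4], [0, 0, 4.2, 0, 0, 0, 0.4], [0, 0, 4.2, 0, 0, 0, 0.4], [0, 0, 4.2, 0, 0, 0, 0], [0, 0, 4.2, 0, 0, 0, 0], [0, 0, 4.2, 0, 0, 0, 0], [0, 0, 4.2, 0, 0, 0, 0], [0, 0, 4.2, 0, 0, 0, 0]]]'

```text
clock: 3.67
tool_pos: [0.4404, 0.2113, 0.0625]
orientation: [-180.0, 30.0, -99.8]
force: [1.2, 0.8, -0.2]
opening: 0.0072
gripper_force: 0.0
```

```bash
python3 where.py; python3 -c "
import numpy as np
for q in (.15,.3,.45,.6,.75,.88):print(q,(8.8*(np.sin(q)-np.sin(.054))).round(2),(8.8*(np.cos(q)-np.cos(.054))).round(2))"
```

```text
3.6667 TCP uvn mm [-26.5  36.   13.6] rot to nominal [-0.08  0.04 -0.09] qv 0.34 F [ 1.2  0.8 -0.2] open 0.0072
0.15 0.84 -0.09
0.3 2.13 -0.38
0.45 3.35 -0.86
0.6 4.49 -1.52
0.75 5.52 -2.35
0.88 6.31 -3.18
```

```bash
python3 - <<'E'
import pickle;from h import *;from plant import *
ob=get_obs();print(ob["opening"],ob["gripper_force"])
w=snapshot("wrist");s=snapshot("scene");f=w["frame"].astype(int);print(blobs(w,(f[:,:,0]>90)&(f[:,:,1]<60)&(f[:,:,2]<70),10))
a=np.hstack([w["frame"][180:420,160:480],cv2.resize(s["frame"][190:290,250:350],(240,240),interpolation=cv2.INTER_CUBIC)])
cv2.imwrite("pics/w3.png",cv2.resize(a,None,fx=1.4,fy=1.4)[:,:,::-1])
D=np.load("die.npz");M,o=D["M"],D["o"]
print(get_obs()["opening"],proj(w,o+M@uvn(-.0267,.036,.038)))
E
```

```text
0.007204343782718514 0.0
[([316.3, 283.8], 695), ([115.2, 370.3], 10)]
0.0021996701614937996 [318.13050498 295.98956105]
```

View pics/w3.png

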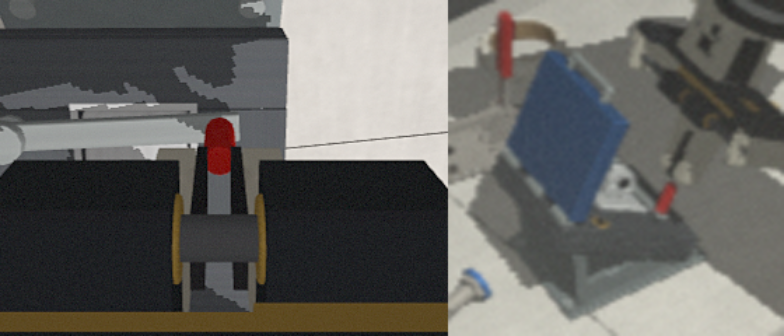

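```bash
python3 where.py; python3 - <<'E'
import pickle;from h import *;from plant import *
w=snapshot("wrist");s=snapshot("scene");ob=get_obs()
D=np.load("die.npz");M,o=D["M"],D["o"]
Rt=R.from_euler("xyz",ob["orientation"],degrees=True).as_matrix();T=ob["tool_pos"]
print("cam in tool",Rt.T@(np.array(w["origin"])-T))
for x in(-.0095,0,.0095):
  for z in(0,-.0188,-.04):print(x,z,proj(w,T+Rt@[x,0,z]).round(1),proj(s,T+Rt@[x,0,z]).round(1))
for n in(.008,.038):
  P=o+M@uvn(-.0267,.036,n);print("knob",n,proj(w,P).round(1),proj(s,P).round(1))
f=s["frame"].astype(int);print(blobs(s,(f[:,:,0]>110)&(f[:,:,1]<70)&(f[:,:,2]<80),3))
E
```

```text
3.7667 TCP uvn mm [-26.7  36.2  13.2] rot to nominal [-0.05  0.03 -0.1 ] qv 0.36 F [ 0.4  0.7 -0.7] open 0.0022
cam in tool [ 0.08098131 -0.00112266 -0.19200065]
-0.0095 0 [318.1 292.2] [310.9 251.2]
-0.0095 -0.0188 [318.3 307.9] [313.3 246.2]
-0.0095 -0.04 [318.6 329.5] [316.  240.5]
0 0 [318.2 276.6] [313.2 251.4]
0 -0.0188 [318.4 291. ] [315.6 246.4]
0 -0.04 [318.6 311. ] [318.4 240.7]
0.0095 0 [318.2 260.5] [315.5 251.6]
0.0095 -0.0188 [318.4 273.6] [317.9 246.6]
0.0095 -0.04 [318.7 291.9] [320.7 241. ]
knob 0.008 [317.5 273.2] [312.5 252.7]
knob 0.038 [317.7 296.6] [316.3 244.7]
[([267.0, 203.4], 51), ([226.7, 217.9], 9), ([314.4, 248.6], 25), ([64.0, 328.9], 896)]
```

Finding: the wrist picture shows the fingertips about 34 mm short of the reported TCP. The tip separations in w1 and w2 both give a depth of 0.172 m, and the scene view agrees. The fingers also closed to 2 mm, so they went over the knob. I'll open and go down in small steps, watching the force.

>>> play_rows --commands '[[[0, 0, 0, 0, 0, 0, 0.4], [0, 0, 0, 0, 0, 0, 0.4], [0, 0, 0, 0, 0, 0, 0.4], [0, 0, 0, 0, 0, 0, 0.4], [0, 0, 0, 0, 0, 0, 0.4], [0, 0, 0.6, 0, 0, 0, 0.4], [0, 0, 1.2, 0, 0, 0, 0.4], [0, 0, 1.2, 0, 0, 0, 0.4]]]'

```text
clock: 4.53
tool_pos: [0.4404, 0.2177, 0.0499]
orientation: [179.8, 30.0, -99.9]
force: [0.1, 0.4, -0.1]
opening: 0.0351
gripper_force: 0.0
```

```bash
python3 where.py; python3 - <<'E'
import pickle;from h import *;from plant import *
w=snapshot("wrist");s=snapshot("scene")
a=w["frame"][200:420,180:460];b=cv2.resize(s["frame"][200:270,275:355],None,fx=4,fy=4,interpolation=cv2.INTER_CUBIC)
a=cv2.resize(a,None,fx=280/220,fy=280/220);cv2.imwrite("pics/w4.png",np.hstack([a,b])[:,:,::-1])
E
```

```text
4.5333 TCP uvn mm [-27.3  37.1  -0.5] rot to nominal [ 0.07 -0.04 -0.17] qv 1.27 F [ 0.1  0.4 -0.1] open 0.0351
```

View pics/w4.png

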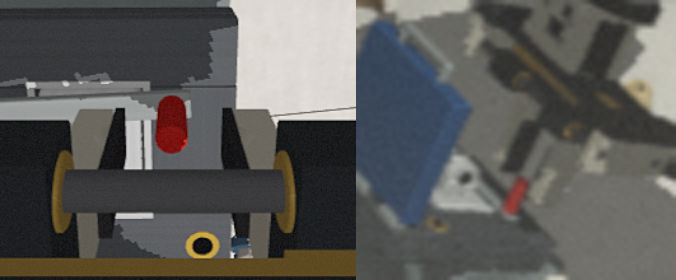

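The picture shows the knob between the fingers, with the tips still well above the bar and no force, although the reported TCP is at n≈0. So the tips are really about 34 mm behind it. I'll go down another 2 cm and close.

>>> play_rows --commands '[[[0, 0, 0.7, 0, 0, 0, 0.4], [0, 0, 1.4, 0, 0, 0, 0.4], [0, 0, 2, 0, 0, 0, 0.4], [0, 0, 2, 0, 0, 0, 0.4], [0, 0, 2, 0, 0, 0, 0], [0, 0, 2, 0, 0, 0, 0], [0, 0, 2, 0, 0, 0, 0], [0, 0, 2, 0, 0, 0, 0], [0, 0, 2, 0, 0, 0, 0], [0, 0, 2, 0, 0, 0, 0]]]'

```text
clock: 5.47
tool_pos: [0.443, 0.2272, 0.0341]
orientation: [180.0, 30.0, -99.8]
force: [0.3, -0.7, -0.8]
opening: 0.0109
gripper_force: 30.0
```

```bash
python3 where.py
```

```text
5.4667 TCP uvn mm [-26.7  36.1 -19. ] rot to nominal [-0.05  0.01 -0.11] qv 0.08 F [ 0.3 -0.7 -0.8] open 0.0109
```

>>> play_rows --commands '[[[0.42, -0.03, 0, 0, 0, 0, 0], [0.84, -0.09, 0, 0, 0, 0, 0], [1.5, -0.22, 0, 0, 0, 0, 0], [2.13, -0.38, 0, 0, 0, 0, 0], [2.75, -0.6, 0, 0, 0, 0, 0], [3.35, -0.86, 0, 0, 0, 0, 0], [3.95, -1.18, 0, 0, 0, 0, 0], [4.49, -1.52, 0, 0, 0, 0, 0], [5.02, -1.92, 0, 0, 0, 0, 0], [5.52, -2.35, 0, 0, 0, 0, 0], [5.95, -2.77, 0, 0, 0, 0, 0], [6.31, -3.18, 0, 0, 0, 0, 0], [6.31, -3.18, 0, 0, 0, 0, 0], [6.31, -3.18, 0, 0, 0, 0, 0], [6.31, -3.18, 0, 0, 0, 0, 0.4], [6.31, -3.18, 0, 0, 0, 0, 0.4], [6.31, -3.18, 0, 0, 0, 0, 0.4], [6.31, -3.18, 0, 0, 0, 0, 0.4]]]'

```text
clock: 6.97
tool_pos: [0.4648, 0.1676, 0.002]
orientation: [179.9, 30.0, -99.9]
force: [-0.1, -0.1, -1.0]
opening: 0.0316
gripper_force: 0.0
```

```bash
python3 where.py
```

```text
6.9667 TCP uvn mm [-90.5   4.6 -19.3] rot to nominal [-0.02 -0.01 -0.15] qv 0.19 F [-0.1 -0.1 -1. ] open 0.0316
```

>>> play_rows --commands '[[[0, 0, -4, 0, 0, 0, 0.5], [0, 0, -8, 0, 0, 0, 0.5], [0, -0.2, -8, 0, 0, 0, 0.5], [-4, -0.4, -8, 0, 0, 0, 0.5], [-8, -0.4, -8, 0, 0, 0, 0.5], [-9.5, -0.4, -8, 0, 0, 0, 0.5], [-9.5, -0.4, -8, 0, 0, 0, 0.5], [-9.5, -0.4, -8, 0, 0, 0, 0.5]]]'

```text
clock: 7.63
tool_pos: [0.4757, 0.2097, 0.1195]
orientation: [-180.0, 30.0, -99.7]
force: [-0.7, -1.4, -0.7]
opening: 0.0435
gripper_force: 0.0
```

```bash
python3 where.py; python3 - <<'E'
import pickle;from h import *;from plant import *
w=snapshot("wrist");pickle.dump(w,open("w5.pkl","wb"))
D=np.load("die.npz");M,o=D["M"],D["o"]
ob=get_obs();Rt=R.from_euler("xyz",ob["orientation"],degrees=True).as_matrix()
for z in(-.034,):
  for y in(-.022,.022):print("tip",proj(w,ob["tool_pos"]+Rt@[.0095,y,z]).round(1))
f=w["frame"].astype(int);print(blobs(w,(f[:,:,0]>90)&(f[:,:,1]<60)&(f[:,:,2]<70),30))
for q in(.8,.88,.95):print(q,proj(w,o+M@uvn(-.022-.088*np.sin(q),-.052+.088*np.cos(q),.023)).round(1))
for v in(-.007,.007):print("lug",proj(w,o+M@uvn(-.010,v,.016)).round(1),proj(w,o+M@uvn(.0045,v,.031)).round(1))
cv2.imwrite("pics/w5.png",w["frame"][:,:,::-1])
E
```

```text
7.6333 TCP uvn mm [ 5.8  0.9 60.7] rot to nominal [-0.    0.04  0.01] qv 1.61 F [-0.7 -1.4 -0.7] open 0.0435
tip [271.1 284.2]
tip [366.7 284.4]
[([326.1, 97.5], 387), ([15.4, 276.8], 713)]
0.8 [332.3 106.2]
0.88 [323.3  97.5]
0.95 [314.9  90.5]
lug [305.6 227.9] [305.2 256.5]
lug [326.9 227.9] [327.4 256.5]
```

View pics/w5.png

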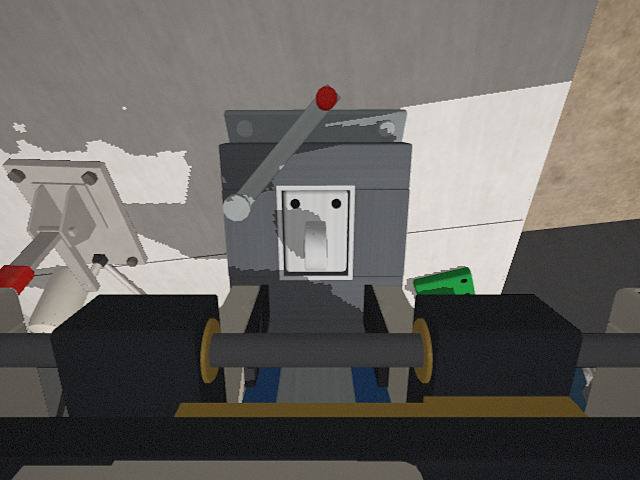

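The bar is now at about 0.87 rad, with the knob at (326,98). The bracket is still in the pocket, and its lug at columns 305–327 is centred between the fingers. I'll go down and grip it.

>>> play_rows --commands '[[[0.1, -0.1, 2.5, 0, 0, 0, 0.5], [0.1, -0.1, 5, 0, 0, 0, 0.5], [0.1, -0.1, 7, 0, 0, 0, 0.5], [0.1, -0.1, 8, 0, 0, 0, 0.5], [0.1, -0.1, 8.6, 0, 0, 0, 0.5], [0.1, -0.1, 8.6, 0, 0, 0, 0.5], [0.1, -0.1, 8.6, 0, 0, 0, 0], [0.1, -0.1, 8.6, 0, 0, 0, 0], [0.1, -0.1, 8.6, 0, 0, 0, 0], [0.1, -0.1, 8.6, 0, 0, 0, 0], [0.1, -0.1, 8.6, 0, 0, 0, 0], [0.1, -0.1, 8.6, 0, 0, 0, 0], [0.1, -0.1, 8.6, 0, 0, 0, 0]]]'

```text
clock: 8.77
tool_pos: [0.4839, 0.2504, 0.0447]
orientation: [180.0, 30.0, -99.8]
force: [-2.5, -0.3, 6.7]
opening: 0.014
gripper_force: 30.0
```

```bash
python3 where.py
```

```text
8.7667 TCP uvn mm [  4.3  -0.3 -24.7] rot to nominal [-0.01  0.03 -0.09] qv 0.1 F [-2.5 -0.3  6.7] open 0.014
```

>>> play_rows --commands '[[[0, 0, -0.5, 0, 0, 0, 0], [0, 0, -1.2, 0, 0, 0, 0], [0, 0, -2.2, 0, 0, 0, 0], [0, 0, -3.5, 0, 0, 0, 0], [0, 0, -5.5, 0, 0, 0, 0], [0, 0, -7.5, 0, 0, 0, 0], [0, 0, -9.5, 0, 0, 0, 0], [0, 0, -11, 0, 0, 0, 0], [0, 0, -12, 0, 0, 0, 0], [0, 0, -12, 0, 0, 0, 0], [0, 0, -12, 0, 0, 0, 0], [0, 0, -12, 0, 0, 0, 0]]]'

```text
clock: 9.77
tool_pos: [0.4734, 0.1911, 0.1474]
orientation: [179.9, 30.0, -99.9]
force: [-0.2, -0.2, -2.7]
opening: 0.0136
gripper_force: 30.0
```

```bash
python3 where.py; python3 - <<'E'
import pickle;from h import *;from plant import *
d=pickle.load(open("s0.pkl","rb"));t=snapshot("top");f=t["frame"]
# tray outline: grey rim+floor, darker than table: use initial edges
for t in(d["top"],t):
    f=t["frame"];m=np.zeros(f.shape[:2],np.uint8);sub=f[222:280,398:465].max(2);
    m[222:280,398:465]=sub<75
    c=max(cv2.findContours(m,0,2)[0],key=cv2.contourArea);r=cv2.minAreaRect(c)
    B=np.array([onz(t,p,.010) for p in cv2.boxPoints(r)]);print(r,B.mean(0).round(4),[np.linalg.norm(B[i]-B[i-1]).round(3) for i in range(4)],(B[0]-B[3])[:2],(B[1]-B[0])[:2])
s=snapshot("scene")
cv2.imwrite("pics/s6.png",np.vstack([cv2.resize(s["frame"][120:270,230:430],(800,600))])[:,:,::-1])
pickle.dump((s,t),open("s6.pkl","wb"))
E
```

```text
9.7667 TCP uvn mm [ 3.5  0.1 94.3] rot to nominal [ 0.03 -0.01 -0.16] qv 0.84 F [-0.2 -0.2 -2.7] open 0.0136
((430.0133972167969, 248.62548828125), (45.18547821044922, 33.94264602661133), 2.045408248901367) [ 0.4777 -0.1916  0.01  ] [np.float64(0.151), np.float64(0.115), np.float64(0.152), np.float64(0.115)] [0.0035329  0.15100777] [ 0.11495443 -0.0049401 ]
((424.5, 249.0), (32.0, 33.0), 90.0) [ 0.4762 -0.1731  0.01  ] [np.float64(0.108), np.float64(0.111), np.float64(0.108), np.float64(0.11)] [ 0.10833291 -0.00083634] [ 0.00143164 -0.11128889]
```

```bash
cat > tgt.py <<'E'
import sys;from h import *;from plant import *
ob=get_obs();Rt=R.from_euler("xyz",[180,0,-92],degrees=True).as_matrix()
print(ob["clock"],ob["tool_pos"].round(4),ob["orientation"].round(1),ob["force"].round(1),*rel(ob["tool_pos"],ob["orientation"],(.478,-.186,float(sys.argv[1])),Rt))
E
python3 tgt.py .1
```

```text
9.8667 [0.4733 0.1912 0.147 ] [179.8  30.  -99.9] [-0.4  0.2 -1.4] [ 34.48  -6.89 -14.47] [-1.89 29.92 -7.65]
```

View pics/s6.png

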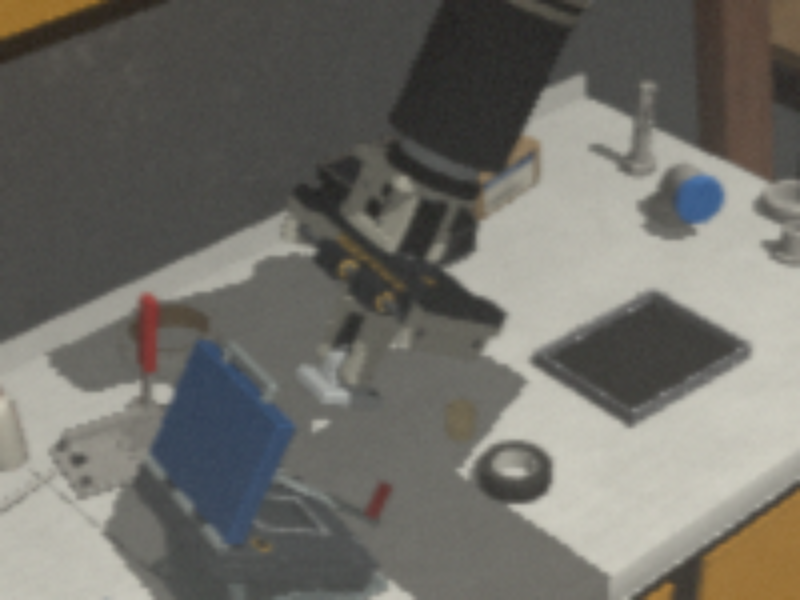

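The picture shows the bracket held by its lug, clear of the die at (325,385), with the bar aside and the tray empty at (640,355). Next I'll carry it over the tray while turning it upright.

>>> play_rows --commands '[[[1, -0.2, -0.5, 0, 1, -0.2, 0], [3, -0.6, -1.3, -0.1, 3, -0.6, 0], [6, -1.2, -2.5, -0.3, 5, -1.3, 0], [9, -1.8, -3.8, -0.5, 8, -2, 0], [12, -2.4, -5, -0.7, 11, -2.7, 0], [15, -3, -6.3, -0.8, 13, -3.3, 0], [18, -3.6, -7.6, -1, 16, -4, 0], [21, -4.2, -8.8, -1.2, 18, -4.7, 0], [24, -4.8, -10.1, -1.3, 21, -5.3, 0], [27, -5.4, -11.3, -1.5, 24, -6, 0], [30, -6, -12.6, -1.6, 26, -6.6, 0], [32.5, -6.5, -13.6, -1.8, 28, -7.2, 0], [34, -6.8, -14.3, -1.9, 29.5, -7.6, 0], [34.5, -6.9, -14.5, -1.9, 29.9, -7.6, 0], [34.5, -6.9, -14.5, -1.9, 29.9, -7.6, 0], [34.5, -6.9, -14.5, -1.9, 29.9, -7.6, 0], [34.5, -6.9, -14.5, -1.9, 29.9, -7.6, 0]]]'

```text
clock: 11.28
tool_pos: [0.4788, -0.1858, 0.1011]
orientation: [-179.9, 0.1, -92.0]
force: [-0.1, -0.8, -1.1]
opening: 0.0136
gripper_force: 30.0
```

```bash
python3 tgt.py 0
```

```text
11.2833 [ 0.4788 -0.1858  0.1011] [-1.799e+02  1.000e-01 -9.200e+01] [-0.1 -0.8 -1.1] [ 0.03  0.09 10.11] [-0.09  0.09 -0.04]
```

>>> play_rows --commands '[[[0, 0, 1.5, 0, 0, 0, 0], [0, 0, 3.5, 0, 0, 0, 0], [0, 0, 5.5, 0, 0, 0, 0], [0, 0, 7.5, 0, 0, 0, 0], [0, 0, 9, 0, 0, 0, 0], [0, 0, 9.8, 0, 0, 0, 0], [0, 0, 10.2, 0, 0, 0, 0], [0, 0, 10.4, 0, 0, 0, 0], [0, 0, 10.4, 0, 0, 0, 0]]]'

```text
clock: 12.03
tool_pos: [0.4793, -0.1862, -0.0026]
orientation: [-179.9, 0.1, -92.0]
force: [-0.7, -0.4, -1.4]
opening: 0.0136
gripper_force: 30.0
```

>>> play_rows --commands '[[[0, 0, 0.1, 0, 0, 0, 0], [0, 0, 0.2, 0, 0, 0, 0], [0, 0, 0.3, 0, 0, 0, 0], [0, 0, 0.4, 0, 0, 0, 0], [0, 0, 0.4, 0, 0, 0, 0], [0, 0, 0.4, 0, 0, 0, 0]]]'

```text
clock: 12.53
tool_pos: [0.4787, -0.1864, -0.0069]
orientation: [-179.9, 0.1, -92.1]
force: [0.3, -0.7, -1.4]
opening: 0.014
gripper_force: 30.0
```

>>> play_rows --commands '[[[0, 0, 0.08, 0, 0, 0, 0], [0, 0, 0.16, 0, 0, 0, 0], [0, 0, 0.24, 0, 0, 0, 0], [0, 0, 0.24, 0, 0, 0, 0], [0, 0, 0.24, 0, 0, 0, 0]]]'

```text
clock: 12.95
tool_pos: [0.4787, -0.1864, -0.0095]
orientation: [-179.9, 0.1, -92.1]
force: [-0.1, 0.3, -0.9]
opening: 0.0139
gripper_force: 30.0
```

>>> play_rows --commands '[[[0, 0, 0.05, 0, 0, 0, 0], [0, 0, 0.1, 0, 0, 0, 0], [0, 0, 0.15, 0, 0, 0, 0], [0, 0, 0.15, 0, 0, 0, 0], [0, 0, 0.15, 0, 0, 0, 0]]]'

```text
clock: 13.37
tool_pos: [0.4788, -0.1864, -0.0108]
orientation: [-179.9, 0.1, -92.1]
force: [-0.8, 0.7, -1.3]
opening: 0.0138
gripper_force: 30.0
```

>>> play_rows --commands '[[[0, 0, 0.05, 0, 0, 0, 0], [0, 0, 0.1, 0, 0, 0, 0], [0, 0, 0.15, 0, 0, 0, 0], [0, 0, 0.15, 0, 0, 0, 0], [0, 0, 0.15, 0, 0, 0, 0]]]'

```text
clock: 13.78
tool_pos: [0.4789, -0.1864, -0.0109]
orientation: [-179.9, 0.0, -92.0]
force: [-6.4, 4.8, 18.0]
opening: 0.0136
gripper_force: 30.0
```

>>> play_rows --commands '[[[0, 0, 0.05, 0, 0, 0, 0], [0, 0, 0.1, 0, 0, 0, 0], [0, 0, 0.15, 0, 0, 0, 0], [0, 0, 0.15, 0, 0, 0, 0], [0, 0, 0.15, 0, 0, 0, 0]]]'

```text
clock: 14.2
tool_pos: [0.4789, -0.1864, -0.011]
orientation: [-179.9, 0.0, -92.0]
force: [-11.4, 6.8, 37.0]
opening: 0.0134
gripper_force: 30.0
```

The bracket is on the floor at the predicted height. I'll ease the pressure off, release and retreat.

>>> play_rows --commands '[[[0, 0, -0.1, 0, 0, 0, 0], [0, 0, -0.2, 0, 0, 0, 0], [0, 0, -0.26, 0, 0, 0, 0], [0, 0, -0.26, 0, 0, 0, 0], [0, 0, -0.26, 0, 0, 0, 0.5], [0, 0, -0.26, 0, 0, 0, 0.5], [0, 0, -0.26, 0, 0, 0, 0.5], [0, 0, -0.26, 0, 0, 0, 0.5], [0, 0, -0.26, 0, 0, 0, 0.5], [0, 0, -1, 0, 0, 0, 0.5], [0, 0, -3, 0, 0, 0, 0.5], [0, 0, -6, 0, 0, 0, 0.5], [0, 0, -10, 0, 0, 0, 0.5], [0, 0, -14, 0, 0, 0, 0.5], [0, 0, -16, 0, 0, 0, 0.5], [0, 0, -16, 0, 0, 0, 0.5], [0, 0, -16, 0, 0, 0, 0.5]]]'

```text
clock: 15.62
tool_pos: [0.4794, -0.1865, 0.1482]
orientation: [-179.7, 0.1, -92.1]
force: [-0.7, -0.0, 0.0]
opening: 0.0437
gripper_force: 0.0
```

```bash
python3 - <<'E'
from h import *;from plant import *
ob=get_obs();print(ob["clock"],ob["tool_pos"],ob["force"],ob["opening"])
w=snapshot("wrist");f=w["frame"]
# predicted casting base corners (top z=.016) and tray rim vs measured bright blob inside tray
M=R.from_euler("z",88,degrees=True).as_matrix();T=np.array([.478,-.192,0])
for x in(-.03,.03):
  for y in(-.022,.022):print("base",proj(w,T+M@[x,y,.016]).round(0),end=" ")
for x in(-.08,.08):
  for y in(-.063,.063):print("rim",proj(w,T+M@[x,y,.016]).round(0),end=" ")
q=np.array([proj(w,T+M@[x,y,.004]) for x,y in((-.074,-.057),(-.074,.057),(.074,.057),(.074,-.057))]).astype(int)
m=np.zeros(f.shape[:2],np.uint8);cv2.fillPoly(m,[q],1);m[285:]=0;b=((f.min(2)>110)&(m>0)).astype(np.uint8)
c=max(cv2.findContours(b,0,2)[0],key=cv2.contourArea);r=cv2.minAreaRect(c);print("\nblob",r,[onz(w,p,.016).round(3).tolist() for p in cv2.boxPoints(r)])
cv2.imwrite("pics/w7.png",f[:,:,::-1])
E
```

```text
15.6167 [ 0.47938202 -0.18648891  0.14817639] [-0.70321259 -0.01698157  0.02486605] 0.04369781542478204
base [294. 179.] base [345. 179.] base [295. 245.] base [343. 245.] rim [243. 118.] rim [396. 118.] rim [253. 295.] rim [385. 295.] 
blob ((318.4999694824219, 209.49996948242188), (48.99999237060547, 64.99998474121094), 0.0) [[0.502, -0.166, 0.016], [0.499, -0.225, 0.016], [0.456, -0.223, 0.016], [0.457, -0.164, 0.016]]
```

The bracket's outline in the tray measures 59 × 44 mm. It is centred to within about 3 mm and aligned with the tray. The arm is clear, so I'm handing in.

```bash
python3 -c "from plant import *;print(close_job())"
```

```text
the job is handed in; nothing more can be done
None
```

The job is handed in at 15.6 s: the bar is swung aside to about 0.87 rad, and the bracket stands on its base in the tray, lengthwise and within about 3 mm of the tray's middle; the judge's verdict was not shown.

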